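# Set up the soil-test bottles

### The job

Get the soil test going: stand every toppled white sample bottle upright on the cork mat beside the one already there, and push one dip rod from the wooden rack down into each bottle, foot on the bottom. When every bottle on the mat has its rod, press the timer's button fully down to start it; leave the small clay pot and the feed can where they are.

Things in the scene. Friction and masses are not known exactly. Their poses are not given: they have to be found in the camera images.
- bottle_a: white plastic sample bottle: square body 50 x 50 x 90 mm, then a round open neck 27 mm across up to 108 mm; opening 17 mm across, inside floor 5 mm above the underside; 0.16 kg. Origin: centre of the underside; z: from the underside to the mouth. Starts toppled, lying on one flat side with the mouth more or less to the robot's left or right; may be absent.
- bottle_b: white plastic sample bottle: square body 50 x 50 x 90 mm, then a round open neck 27 mm across up to 108 mm; opening 17 mm across, inside floor 5 mm above the underside; 0.16 kg. Origin: centre of the underside; z: from the underside to the mouth. Starts toppled, lying on one flat side with the mouth more or less to the robot's left or right; may be absent.
- bottle_c: white plastic sample bottle: square body 50 x 50 x 90 mm, then a round open neck 27 mm across up to 108 mm; opening 17 mm across, inside floor 5 mm above the underside; 0.16 kg. Origin: centre of the underside; z: from the underside to the mouth. Starts toppled, lying on one flat side with the mouth more or less to the robot's left or right; may be absent.
- bottle_d: white plastic sample bottle: square body 50 x 50 x 90 mm, then a round open neck 27 mm across up to 108 mm; opening 17 mm across, inside floor 5 mm above the underside; 0.16 kg. Origin: centre of the underside; z: from the underside to the mouth. Starts standing on the mat.
- bottle_a_in (a point): centre of bottle_a's inside floor (5 mm above its underside)
- bottle_b_in (a point): centre of bottle_b's inside floor (5 mm above its underside)
- bottle_c_in (a point): centre of bottle_c's inside floor (5 mm above its underside)
- bottle_d_in (a point): centre of bottle_d's inside floor (5 mm above its underside)
- rod_1: dip rod, 160 mm long: aluminium rod 9 mm thick, with a black cylindrical grip 16 mm across on its top 38 mm; 0.03 kg. Starts upright in the rack, foot 10 mm above the table, in the hole at x = -84 mm of the rack. All rods are alike. Origin: centre of the foot; z: towards the grip.
- rod_2: dip rod, 160 mm long: aluminium rod 9 mm thick, with a black cylindrical grip 16 mm across on its top 38 mm; 0.03 kg. Starts upright in the rack, foot 10 mm above the table, in the hole at x = -42 mm of the rack. All rods are alike. Origin: centre of the foot; z: towards the grip.
- rod_3: dip rod, 160 mm long: aluminium rod 9 mm thick, with a black cylindrical grip 16 mm across on its top 38 mm; 0.03 kg. Starts upright in the rack, foot 10 mm above the table, in the hole at x = +0 mm of the rack. All rods are alike. Origin: centre of the foot; z: towards the grip.
- rod_4: dip rod, 160 mm long: aluminium rod 9 mm thick, with a black cylindrical grip 16 mm across on its top 38 mm; 0.03 kg. Starts upright in the rack, foot 10 mm above the table, in the hole at x = +42 mm of the rack. All rods are alike. Origin: centre of the foot; z: towards the grip.
- rod_5: dip rod, 160 mm long: aluminium rod 9 mm thick, with a black cylindrical grip 16 mm across on its top 38 mm; 0.03 kg. Starts upright in the rack, foot 10 mm above the table, in the hole at x = +84 mm of the rack. All rods are alike. Origin: centre of the foot; z: towards the grip.
- mat: fixed cork mat, 130 x 580 mm, 3 mm thick (top 3 mm above the table). Origin: centre of its underside; x: along its short side, away from the robot; y: along its long side.
- rack: fixed wooden block 215 x 60 x 65 mm with a row of five holes (13 mm across, bottom 10 mm above the table) 42 mm apart along its x, each holding a rod loosely. Stands at the left or the right of the work area. Origin: centre of the underside.
- timer (a joint): push button of the bench timer: 0 m up, 0.006 m fully down (about 5 N), springs back.
- timer_top (a point): centre of the top of the timer's round button (40 mm across, at one end of a low grey timer 85 x 120 x 30 mm with a display at its other end), pressed straight down.
- pot_small: terracotta pot 80 mm across, 70 mm high, not part of the job. Origin: centre of the underside.
- feed_can: can of plant feed 70 mm across, 110 mm high, not part of the job. Origin: centre of the underside.

How it is judged:
By the outcome, as a careful person would: the job done as asked, in the order asked, and still so for the second after the job is handed in, with the robot touching nothing.
Of bottle_a, bottle_b, bottle_c only 2 to 3 are there at a start; the rules pass over those that are not, and their reading is None.
At some moment in a run one of bottle_a, bottle_b, bottle_c, bottle_d may be knocked a few centimetres aside while the robot is not near it.
It also fails if it takes over 210 s, if anything falls off the work surface, if the arm or the gripper's body presses on something with over 40 N, if the wrist force passes 120 N, or if a joint passes its speed limit or range.

### The arm

A 6-joint arm with a two-finger parallel gripper is mounted at the origin on the work surface. World frame = base frame: x ahead of the robot, y to its left, z up, the work surface at z = 0. Lengths are in m, angles in rad, forces in N, time in s.
With the tool pointing down it reaches from about 0.375 to 0.75 m from the base axis. Payload 9 kg.
Tool frame: the origin (TCP) lies at the very end of the fingers, on their centre line; the grasp point (between the pads) lies 19 mm behind it; z points along the fingers, y is the line along which they close (so a half turn about z gives the same grasp; the last joint's range is limited). The gripper opens to 85 mm and grips with 20 to 120 N. Pads are 22 mm wide; open, the fingers measure 114 mm over their backs; the gripper's body (76 mm by 85 mm) begins 54 mm behind the grasp point. The pads swing forward as they close: fully open they stand 13 mm farther back than shut.
Start: joints at [-1.354, 0.104, 0.097, 1.564, 0, 1.353], TCP at [0.253, -0.544, 0.231] pointing down, gripper open.
Joint ranges: [-2.99, 2.99], [-0.84, 1.86], [-1.1, 1.16], [-1.84, 2.11], [-1.51, 1.56], [-3.14, 3.14]. Speed limits (rad/s): [2.22, 2.22, 2.57, 3.14, 3.14, 3.14].

### API

Orientations are given as a rotation vector (axis times angle).
In Python, from station import robot, ungrasp, gripper_close, optics, finder gives the robot as it stands. The module is installed in compiled form; this text tells all that it offers. Calls block until the motion is done:
- robot.movep(position, orientation): joint-space move of the TCP to a pose.
- robot.line_to(position, rot=None, feed=0.15, threshold=None): straight line of the TCP; rot=None keeps the orientation; feed is the mean speed in m/s. With threshold (N) it stops when the force on the tool has changed by that much, and returns True; else False.
- robot.movej(angles): joint-space move.
- ungrasp() and gripper_close(strength=None): open the fingers fully, or close them until they stop; strength is the grip in N (None keeps the last).
- robot.hold(seconds).
- robot.ik(position, orientation): joint angles nearest the present ones, or None.
- robot.get_obs(): the state.
- optics.get_image(name): name is "side" or "top"; returns the picture (480x640x3 uint8, red, green, blue); there is no depth.
- optics.calibration(name): a dict with "fx", "fy", "cx", "cy" (pixels), "k1" (the pictures are not rectified: a ray, as slopes to the right and down, at radius r is drawn at 1 + k1 r^2 times it, then the intrinsics apply), "extrinsics" (4x4, takes a point from camera to world coordinates). Camera axes: x right, y down, z forward; pixel columns grow to the right and rows downward; lengths in m; the calibration is good to about 2 mm. A picture is of the moment at which its call begins. calibration takes no time and is no camera call.
A pose or a line that the arm cannot do raises robot.Unreachable and nothing moves.
- robot.hand_in(): hands the job in; it is judged then, once.
Trained networks look in the newest picture that a camera, given by its name, has taken for a name from the list of things; names that differ only in an ending like _2 or _b are one class to them, and where a whole thing is asked for, a point or a joint stands for the part that bears it (a point fixed in the world has none). Each returns a list of dicts, best first, with "conf" (0 to 1); they miss things now and then, are a little off and sometimes report something else, mostly with a low value. They report only what shows in the picture. A call takes as long as a camera call.
- finder.search_frame(camera, target): "bbox" ([left, top, right, bottom] as shares, 0 to 1, of the picture: columns of its width, rows of its height, round what is visible of it).
- finder.silhouettes(camera, target): "pixels" (480x640 bool, what is visible of it) and "bbox" ([left, top, right, bottom] as shares, 0 to 1, of the picture: columns of its width, rows of its height, round what is visible of it).
- finder.tip_of(camera, target): "xy" ([column, row] as shares, 0 to 1, of the picture: columns of its width, rows of its height: a listed point, or the origin of a listed thing).
The state is a dict: "clock": time; "qpos": joint angles; "qvel": joint speeds; "effort": joint torques, N m; "tcp_pos": TCP position; "eef_rot": TCP orientation; "force": force on the tool from outside, world axes, zero at the start; "moment": the same for the moment, N m; "finger_gap": opening from 0.0 (shut) to 1.0 (fully open); "grip_force": force on a finger pad.
Only numpy, scipy, OpenCV 4.12 (cv2) and the standard library are available. Lean on these libraries where they do the work, as an engineer would, in place of code of your own. Each camera call takes 0.05 s, during which the arm holds its last target. There are 200 camera calls.

## Working session

There is one attempt and no reset: what is moved stays moved. The work goes in short steps, each a Python script; the robot and the scene stay as the last script left them, time stands still between calls to the robot, and variables do not carry over. Pictures are saved under pics/ and viewed, at most 14 in all, crops included, and the job is handed in when it is done.

```bash
mkdir -p pics; cat > h.py <<'E'
import numpy as np, cv2
from scipy.spatial.transform import Rotation as R
from station import robot, ungrasp, gripper_close, optics, finder
def snap(cam,fn=None):
    im=optics.get_image(cam)
    if fn: cv2.imwrite('pics/'+fn,im[:,:,::-1])
    return im
def K(cam):
    c=optics.calibration(cam); return np.array([[c['fx'],0,c['cx']],[0,c['fy'],c['cy']],[0,0,1]]),np.array([c['k1'],0,0,0,0]),np.array(c['extrinsics'])
def ray(cam,px):
    k,d,T=K(cam); n=cv2.undistortPoints(np.array(px,float).reshape(-1,1,2),k,d)[:,0]
    v=np.c_[n,np.ones(len(n))]@T[:3,:3].T
    return T[:3,3],v
def onz(cam,px,z):
    o,v=ray(cam,px); return o+v*((z-o[2])/v[:,2])[:,None]
def proj(cam,P):
    k,d,T=K(cam); Ti=np.linalg.inv(T)
    return cv2.projectPoints(np.array(P,float).reshape(-1,1,3),cv2.Rodrigues(Ti[:3,:3])[0],Ti[:3,3],k,d)[0][:,0]
E
python3 - <<'E'
from h import *
np.set_printoptions(precision=3,suppress=True)
for c in('top','side'):
    snap(c,c+'0.png'); print(c,optics.calibration(c))
    for t in('bottle_a','bottle_a_in','rod_1','rack','mat','timer_top','pot_small','feed_can'):
        z={'timer_top':.03}.get(t,0.005)
        for d in finder.tip_of(c,t):
            p=np.array(d['xy'])*[640,480]; print(c,t,round(d['conf'],2),p,onz(c,p,z)[0])
print(robot.get_obs())
E
```

```text
top {'fx': 594.8070329114536, 'fy': 594.8070329114536, 'cx': 324.62965744962736, 'cy': 233.59993922725494, 'k1': 0.02573168969079926, 'extrinsics': array([[-0.002, -0.992,  0.123,  0.392],
       [-1.   ,  0.004,  0.012, -0.006],
       [-0.013, -0.122, -0.992,  1.591],
       [ 0.   ,  0.   ,  0.   ,  1.   ]])}
top bottle_a 0.9 [425.472 284.688] [ 0.45  -0.254  0.005]
top bottle_a 0.72 [241.92  283.488] [0.455 0.234 0.005]
top bottle_a 0.7 [337.024 211.824] [ 0.647 -0.02   0.005]
top bottle_a_in 0.74 [240.32  288.192] [0.442 0.238 0.005]
top bottle_a_in 0.24 [481.024 289.392] [ 0.438 -0.399  0.005]
top rod_1 0.67 [480.128 224.88 ] [ 0.61  -0.403  0.005]
top rod_1 0.66 [480.512 272.496] [ 0.482 -0.4    0.005]
top rod_1 0.59 [482.816 240.384] [ 0.568 -0.409  0.005]
top rod_1 0.55 [482.112 257.52 ] [ 0.522 -0.405  0.005]
top rod_1 0.38 [481.216 287.616] [ 0.442 -0.4    0.005]
top rack 0.58 [478.912 257.808] [ 0.521 -0.397  0.005]
top mat 0.82 [331.328 211.2  ] [ 0.649 -0.005  0.005]
top mat 0.24 [324.928 165.792] [0.774 0.012 0.005]
top timer_top 0.71 [180.416 268.08 ] [0.495 0.393 0.0
[... 923 characters left out ...]
] [ 0.642 -0.015  0.005]
side timer_top 0.46 [257.024 175.584] [0.49  0.437 0.03 ]
side timer_top 0.16 [379.712 251.424] [ 0.765 -0.032  0.03 ]
side pot_small 0.78 [382.592 250.608] [0.784 0.001 0.005]
side feed_can 0.94 [386.88 370.8 ] [ 0.672 -0.404  0.005]
{'clock': 0.9, 'qpos': array([-1.354,  0.104,  0.097,  1.564, -0.   ,  1.353]), 'qvel': array([ 0.001, -0.001, -0.001, -0.001, -0.002, -0.   ]), 'effort': array([  0.004, -55.675,  50.377,   0.   ,  -0.   ,   0.   ]), 'tcp_pos': array([ 0.253, -0.544,  0.231]), 'eef_rot': array([ 3.068,  0.678, -0.   ]), 'force': array([1.058, 0.469, 0.169]), 'moment': array([ 0.013, -0.015,  0.017]), 'grip_force': 0.0, 'finger_gap': 1.0007529797548684}
```

View pics/top0.png

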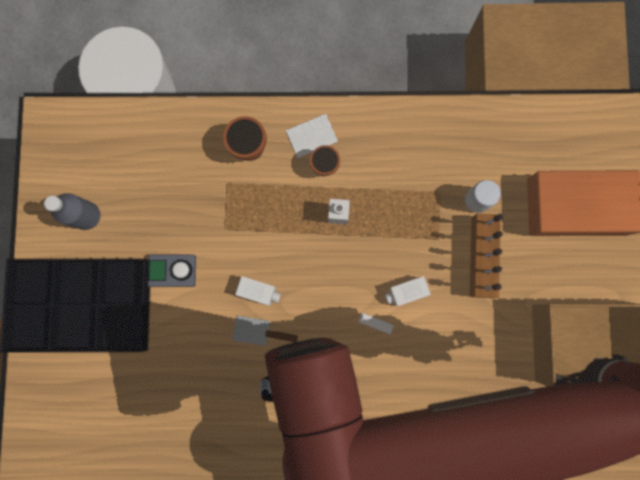

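View pics/side0.png

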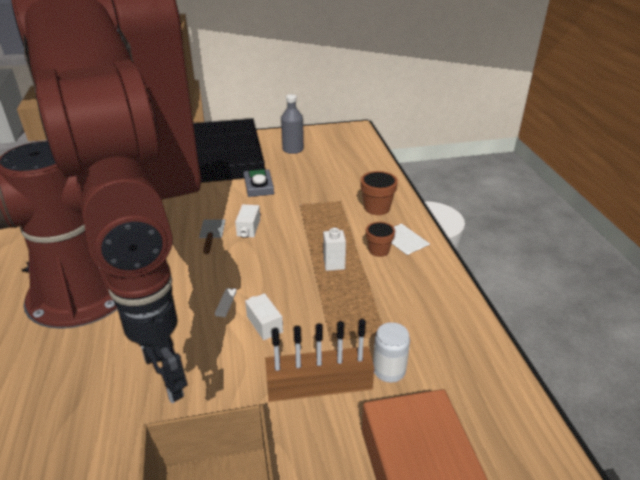

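The top view shows two toppled bottles, at (257,291) with its mouth to the right and at (410,292) with its mouth to the left. Bottle_d stands at (339,209), the rack is at (487,255), the button is at (180,270) and the can is at (486,195). The small pot is at (324,160). Next I fit models to the silhouettes and test tilted poses with IK.

```bash
cat >> h.py <<'E'
from scipy.optimize import minimize
def circ(r,z,n=24):
    t=np.linspace(0,2*np.pi,n,endpoint=False); return np.c_[r*np.cos(t),r*np.sin(t),np.full(n,z)]
BOX=np.array([[i,j,k] for i in(-.025,.025) for j in(-.025,.025) for k in(0,.09)])
BOT=[BOX,np.r_[circ(.0135,.085),circ(.0135,.108)]]
ROD=[np.r_[circ(.0045,0),circ(.0045,.122)],np.r_[circ(.008,.122),circ(.008,.16)]]
def draw(cam,parts,Rm,p):
    m=np.zeros((480*4,640*4),np.uint8)
    for q in parts:
        h=cv2.convexHull(proj(cam,q@Rm.T+p).astype(np.float32))
        cv2.fillConvexPoly(m,np.round((h+.5)*4*16-8).astype(np.int32),255,shift=4)
    return cv2.resize(m,(640,480),interpolation=cv2.INTER_AREA)/255.
def lyingR(yaw): # bottle z along horizontal yaw
    zz=np.array([np.cos(yaw),np.sin(yaw),0]); xx=np.array([0,0,1.]); return np.c_[xx,np.cross(zz,xx),zz]
def fit(masks,parts,Rf,pf,x0,step):
    def cost(x):
        c=0
        for cam,m in masks:
            d=draw(cam,parts,Rf(x),pf(x)); c+=1-np.minimum(d,m).sum()/np.maximum(d,m).sum()
        return c/len(masks)
    s=np.vstack([x0]+[np.array(x0)+np.eye(len(x0))[i]*step[i] for i in range(len(x0))])
    r=minimize(cost,x0,method='Nelder-Mead',options=dict(initial_simplex=s,xatol=2e-4,fatol=1e-4,maxiter=150)); return r.x,r.fun
def bottles(cams=('top','side'),thr=.2):
    out={}
    for c in cams:
        optics.get_image(c); out[c]=[(d['pixels'].astype(float),d['conf'],d['bbox']) for d in finder.silhouettes(c,'bottle_a') if d['conf']>thr]
    return out
def near(lst,px,tol=30):
    b=[(np.hypot(*(np.argwhere(m>0).mean(0)[::-1]-px)),m) for m,_,_ in lst if m.any()]
    b=[x for x in b if x[0]<tol]; return min(b,key=lambda x:x[0])[1] if b else None
def fit_lying(B,x0):
    ms=[(c,m) for c in B if (m:=near(B[c],proj(c,[x0[0],x0[1],.025])[0])) is not None]
    return len(ms),*fit(ms,BOT,lambda x:lyingR(x[2]),lambda x:np.array([x[0],x[1],.025])-lyingR(x[2])[:,2]*.05,x0,[.01,.01,.2])
def fit_stand(B,x0):
    ms=[(c,m) for c in B if (m:=near(B[c],proj(c,[x0[0],x0[1],.055])[0])) is not None]
    if not ms: return 0,None,None
    return len(ms),*fit(ms,BOT,lambda x:R.from_euler('z',x[2]).as_matrix(),lambda x:np.array([x[0],x[1],.003]),list(x0)+([0.1] if len(x0)<3 else []),[.01,.01,.2])
def toolR(d,yaxis): # tool z=d, closing axis ~yaxis
    z=np.array(d,float)/np.linalg.norm(d); y=np.array(yaxis,float); y-=z*(y@z); y/=np.linalg.norm(y)
    return np.c_[np.cross(y,z),y,z]
rv=lambda M:R.from_matrix(M).as_rotvec()
E
python3 - <<'E'
from h import *
np.set_printoptions(precision=4,suppress=True)
B=bottles()
for c in B: print(c,[(round(q,2),np.round(np.array(b)*[640,480,640,480])) for _,q,b in B[c]])
print(fit_lying(B,[.44,.23,-1.8]),fit_lying(B,[.44,-.22,1.8]),fit_stand(B,[.645,-.02]))
for c in('top','side'):
    if c=='side': optics.get_image(c)
    r=[(d['conf'],np.argwhere(d['pixels']).mean(0)[::-1],d['pixels'].sum()) for d in finder.silhouettes(c,'rod_1')]; print(c,r)
# ik tests
for y in(-.17,-.12,.1,.15):
  for t in(45,55,65,80):
    for az in (np.arctan2(y,.645),0):
      t_=np.radians(t); d=[np.sin(t_)*np.cos(az),np.sin(t_)*np.sin(az),-np.cos(t_)]
      o=[]
      for s in(1,-1):
        for z in(.06,.15):
          q=robot.ik(np.array([.645,y,z])+.019*np.array(d),rv(toolR(d,[-s*np.sin(az),s*np.cos(az),0]))); o.append(None if q is None else np.round(q,1).tolist())
      print(y,t,round(az,2),o)
E
```

```text
top [(0.75, array([327., 198., 346., 224.])), (0.71, array([386., 276., 426., 306.])), (0.7, array([237., 275., 281., 306.]))]
side [(0.96, array([321., 225., 348., 271.])), (0.84, array([243., 294., 282., 341.])), (0.65, array([238., 204., 262., 235.])), (0.5, array([254., 176., 267., 186.]))]
(2, array([ 0.4347,  0.1893, -1.8709]), np.float64(0.056940044913631305)) (2, array([ 0.432 , -0.2022,  1.9035]), np.float64(0.06981862010577716)) (2, array([ 0.6405, -0.0229, -0.0783]), np.float64(0.049907422172130234))
top [(0.53, array([494.7237, 252.3947]), np.int64(76)), (0.4, array([495.3187, 218.5934]), np.int64(91))]
side [(0.8, array([275.3496, 345.6241]), np.int64(266)), (0.72, array([296.8594, 343.1807]), np.int64(249)), (0.72, array([360.6709, 334.9615]), np.int64(234)), (0.66, array([318.5079, 339.6614]), np.int64(189)), (0.65, array([339.4213, 339.4134]), np.int64(254))]
-0.17 45 -0.26 [[-0.5, -0.4, -1.0, 0.3, 0.2, -0.2], [-0.5, -0.6, -0.9, 0.5, 0.2, -0.2], [-0.5, -0.4, -1.0, 0.3, 0.2, 2.9], [-0.5, -0.6, -0.9, 0.5, 0.2, 2.9]]
-0.17 45 0 [[-0.6, -0.4, -0.9, 0.4, 0.4, -0.5], [-0.6,
[... 1392 characters left out ...]
 55 0 [None, None, None, None]
0.1 65 0.15 [None, None, None, None]
0.1 65 0 [None, None, None, None]
0.1 80 0.15 [None, None, None, None]
0.1 80 0 [None, None, None, None]
0.15 45 0.23 [[-0.1, -0.5, -1.0, 0.3, 0.2, -0.2], [-0.1, -0.6, -0.9, 0.5, 0.2, -0.2], [-0.1, -0.5, -1.0, 0.3, 0.2, 2.9], [-0.1, -0.6, -0.9, 0.5, 0.2, 2.9]]
0.15 45 0 [[0.0, -0.4, -1.0, 0.3, -0.0, 0.0], [0.0, -0.6, -0.9, 0.5, -0.0, 0.0], [0.0, -0.4, -1.0, 0.3, -0.0, -3.1], [0.0, -0.6, -0.9, 0.5, -0.0, -3.1]]
0.15 55 0.23 [None, None, None, None]
0.15 55 0 [None, None, None, None]
0.15 65 0.23 [None, None, None, None]
0.15 65 0 [None, None, None, None]
0.15 80 0.23 [None, None, None, None]
0.15 80 0 [None, None, None, None]
```

```bash
cat >> h.py <<'E'
LO=np.array([-2.99,-.84,-1.1,-1.84,-1.51,-3.14]);HI=np.array([2.99,1.86,1.16,2.11,1.56,3.14])
def plan(x,y,yaw,t,s,psi,target,h=.042,zg=.030):
    """tool poses for picking a lying bottle (centre x,y, mouth dir yaw) and standing it at target"""
    Rb=lyingR(yaw); zz=Rb[:,2]; t=np.radians(t)
    d=-np.sin(t)*zz-np.cos(t)*np.array([0,0,1])
    Rp=toolR(d,s*np.cross([0,0,1],zz)); 
    org=np.array([x,y,.025])-zz*.05
    g=org+zz*h; g[2]=zg
    tp=g+.019*d                       # TCP at pick
    M=R.from_euler('z',psi).as_matrix()@Rb.T
    Rt=M@Rp; tt=np.array([target[0],target[1],.0035])+M@(tp-org)
    return Rp,tp,Rt,tt
def marg(p,M):
    q=robot.ik(p,rv(M)); return -1 if q is None else min((q-LO)[:5].min(),(HI-q)[:5].min(),(q-LO)[5],(HI-q)[5])
E
python3 - <<'E'
from h import *
for nm,b,ys in(('L',(.4347,.1893,-1.8709),(.08,.12,.16,.2)),('R',(.432,-.2022,1.9035),(-.12,-.16,-.2))):
  res=[]
  for t in(30,36):
   for s in(1,-1):
    for y in ys:
     for xx in (.62,.65):
      for psi in np.radians(np.arange(-180,180,15)):
       Rp,tp,Rt,tt=plan(*b,t,s,psi,(xx,y))
       z=np.array([0,0,1.])
       if marg(tp,Rp)<0: break
       m=min(marg(tt,Rt),marg(tt+.05*z,Rt))
       if m>0.02: m=min(m,marg(tp,Rp),marg(tp-.08*Rp[:,2],Rp),marg(tt+.12*z,Rt),marg(tt-.1*Rt[:,2],Rt))
       if m>0.02: res.append((round(m,2),t,s,y,xx,round(np.degrees(psi)),np.round(Rt[:,2],2).tolist()))
  res.sort(reverse=True); print(nm,len(res)); print(*res[:14],sep='\n')
E
```

```text
Traceback (most recent call last):
  File "h.py", line 73, in marg
    q=robot.ik(p,rv(M)); return -1 if q is None else min((q-LO)[:5].min(),(HI-q)[:5].min(),(q-LO)[5],(HI-q)[5])
ValueError: time passes only in moves, steps and waits
```

```bash
python3 - <<'E'
from h import *
n=0
z=np.array([0,0,1.])
try:
 for nm,b,ys in(('L',(.4347,.1893,-1.8709),(.13,)),('R',(.432,-.2022,1.9035),(-.16,))):
  res=[]
  t=34;xx=.64;y=ys[0]
  for s in(1,-1):
      Rp,tp,Rt,tt=plan(*b,t,s,0,(xx,y)); n+=1; print(nm,s,'pick',marg(tp,Rp))
      for psi in np.radians(np.arange(-180,180,20)):
       Rp,tp,Rt,tt=plan(*b,t,s,psi,(xx,y)); n+=1
       m=marg(tt,Rt)
       if m>0: n+=1; res.append((round(m,2),round(marg(tt+.1*z,Rt),2),s,round(np.degrees(psi)),np.round(Rt[:,2],2).tolist(),np.round(robot.ik(tt,rv(Rt)),2).tolist()))
  res.sort(key=lambda r:-r[0]); print(*res[:9],sep='\n')
except ValueError as e: print(n,e)
print(robot.get_obs()['clock'])
E
```

```text
L 1 pick 0.18644135153661878
L -1 pick 0.18644135153662056
(np.float64(0.62), np.float64(0.62), 1, -100, [0.14, 0.82, -0.56], [-0.39, 0.46, -0.12, 1.3, 0.94, -1.95])
(np.float64(0.62), np.float64(0.62), -1, -100, [0.14, 0.82, -0.56], [-0.39, 0.46, -0.12, 1.3, 0.94, 1.19])
(np.float64(0.56), np.float64(0.56), 1, 100, [0.14, -0.82, -0.56], [0.36, 0.7, 0.22, 1.36, -0.95, 1.9])
(np.float64(0.56), np.float64(0.56), -1, 100, [0.14, -0.82, -0.56], [0.36, 0.7, 0.22, 1.36, -0.95, -1.24])
(np.float64(0.55), np.float64(0.55), 1, 120, [0.41, -0.72, -0.56], [0.37, 0.3, -0.32, 0.73, -0.96, 1.3])
(np.float64(0.55), np.float64(0.55), -1, 120, [0.41, -0.72, -0.56], [0.37, 0.3, -0.32, 0.73, -0.96, -1.85])
(np.float64(0.51), np.float64(0.56), 1, -120, [0.41, 0.72, -0.56], [-0.4, 0.05, -0.59, 0.75, 0.97, -1.35])
(np.float64(0.51), np.float64(0.56), -1, -120, [0.41, 0.72, -0.56], [-0.4, 0.05, -0.59, 0.75, 0.97, 1.79])
(np.float64(0.37), np.float64(0.23), 1, -80, [-0.14, 0.82, -0.56], [-0.34, 0.83, 0.36, 1.74, 0.8, -2.37])
R 1 pick -1
R -1 pick -1
(np.float64(0.65), np.float64(0.52), 1, -120, [0.41, 0.72,
[... 212 characters left out ...]
3, -0.56], [-0.84, 0.18, -0.45, 0.9, 0.98, -1.51])
(np.float64(0.58), np.float64(0.58), 1, 100, [0.14, -0.82, -0.56], [-0.09, 0.21, -0.43, 0.56, -0.93, 1.12])
(np.float64(0.58), np.float64(0.58), -1, -140, [0.64, 0.53, -0.56], [-0.84, 0.18, -0.45, 0.9, 0.98, 1.63])
(np.float64(0.58), np.float64(0.58), -1, 100, [0.14, -0.82, -0.56], [-0.09, 0.21, -0.43, 0.56, -0.93, -2.02])
(np.float64(0.54), np.float64(0.54), 1, 80, [-0.14, -0.82, -0.56], [-0.08, 0.61, 0.09, 1.2, -0.97, 1.74])
(np.float64(0.54), np.float64(0.54), -1, 80, [-0.14, -0.82, -0.56], [-0.08, 0.61, 0.09, 1.2, -0.97, -1.4])
(np.float64(0.35), np.float64(0.21), 1, 60, [-0.41, -0.72, -0.56], [-0.11, 1.03, 0.68, 1.76, -0.86, 2.24])
1.25
```

```bash
python3 - <<'E'
from h import *
z=np.array([0,0,1.]); b=(.432,-.2022,1.9035)
for t in(0,10,20,26,30):
    Rp,tp,Rt,tt=plan(*b,t,1,0,(.64,-.12)); print(t,'pick',[round(marg(tp+dz*z,M),2) for dz in(0,.1) for M in(Rp,Rp@np.diag([-1,-1,1]))],[np.round(q,2).tolist() if (q:=robot.ik(tp,rv(Rp))) is not None else 0])
    for y in(-.11,.1):
     for psi in(-160,-150,-140,-130,100,120,140):
      for s in(1,):
       _,_,Rt,tt=plan(*b,t,s,np.radians(psi),(.63,y)); m=marg(tt,Rt)
       if t>5 and m>0: print(t,y,psi,round(m,2),round(marg(tt+.1*z,Rt),2),np.round(Rt[:,2],2))
E
```

```text
0 pick [np.float64(0.51), np.float64(0.52), np.float64(0.51), np.float64(0.59)] [[-0.72, -0.18, -0.58, 1.17, 0.0, -2.63]]
10 pick [np.float64(0.36), np.float64(0.36), np.float64(0.41), np.float64(0.41)] [[-0.66, -0.36, -0.74, 1.04, -0.09, -2.57]]
10 -0.11 -150 0.12 0.07 [ 0.85  0.49 -0.17]
10 -0.11 -140 0.16 0.16 [ 0.75  0.63 -0.17]
10 -0.11 -130 0.23 0.23 [ 0.63  0.75 -0.17]
10 -0.11 100 0.14 0.14 [ 0.17 -0.97 -0.17]
10 -0.11 120 0.22 0.14 [ 0.49 -0.85 -0.17]
10 0.1 -130 0.15 0.11 [ 0.63  0.75 -0.17]
10 0.1 100 0.22 0.12 [ 0.17 -0.97 -0.17]
10 0.1 120 0.15 0.15 [ 0.49 -0.85 -0.17]
10 0.1 140 0.2 0.12 [ 0.75 -0.63 -0.17]
20 pick [np.float64(0.2), np.float64(0.2), np.float64(0.24), np.float64(0.24)] [[-0.6, -0.53, -0.9, 0.91, -0.21, -2.53]]
20 -0.11 -150 0.19 0.2 [ 0.81  0.47 -0.34]
20 -0.11 -140 0.34 0.34 [ 0.72  0.6  -0.34]
20 -0.11 -130 0.37 0.37 [ 0.6   0.72 -0.34]
20 -0.11 100 0.31 0.31 [ 0.16 -0.93 -0.34]
20 -0.11 120 0.21 0.19 [ 0.47 -0.81 -0.34]
20 0.1 -130 0.22 0.23 [ 0.6   0.72 -0.34]
20 0.1 100 0.34 0.34 [ 0.16 -0.93 -0.34]
20 0.1 120 0.32 0.32 [ 0.47 -0.81 -0.34]
20 0.1 14
[... 516 characters left out ...]
43 0.43 [ 0.16 -0.89 -0.44]
26 0.1 120 0.42 0.42 [ 0.45 -0.78 -0.44]
26 0.1 140 0.21 0.23 [ 0.69 -0.58 -0.44]
30 pick [np.float64(0.05), np.float64(0.05), np.float64(0.08), np.float64(0.08)] [[-0.53, -0.68, -1.05, 0.79, -0.33, -2.5]]
30 -0.11 -160 0.05 0.1 [ 0.81  0.3  -0.5 ]
30 -0.11 -150 0.26 0.31 [ 0.75  0.43 -0.5 ]
30 -0.11 -140 0.5 0.52 [ 0.66  0.56 -0.5 ]
30 -0.11 -130 0.52 0.52 [ 0.56  0.66 -0.5 ]
30 -0.11 100 0.48 0.48 [ 0.15 -0.85 -0.5 ]
30 -0.11 120 0.26 0.29 [ 0.43 -0.75 -0.5 ]
30 0.1 -140 0.07 0.12 [ 0.66  0.56 -0.5 ]
30 0.1 -130 0.28 0.33 [ 0.56  0.66 -0.5 ]
30 0.1 100 0.49 0.49 [ 0.15 -0.85 -0.5 ]
30 0.1 120 0.49 0.49 [ 0.43 -0.75 -0.5 ]
30 0.1 140 0.24 0.27 [ 0.66 -0.56 -0.5 ]
```

```bash
cat >> h.py <<'E'
Z=np.array([0,0,1.])
def upright(b,t,psi,target,h,zg=.026,strength=45,lift=.16):
    q0=robot.get_obs()['qpos']; best=None
    for s in(1,-1):
        Rp,tp,Rt,tt=plan(*b,t,s,np.radians(psi),target,h,zg)
        qa,qb=robot.ik(tp,rv(Rp)),robot.ik(tt,rv(Rt))
        c=np.abs(qa-qb).max()+.3*np.abs(qa-q0).max()
        if best is None or c<best[0]: best=(c,Rp,tp,Rt,tt)
    c,Rp,tp,Rt,tt=best; d=Rp[:,2]
    ungrasp(); robot.movep(tp-.12*d,rv(Rp))
    if robot.line_to(tp,feed=.12,threshold=12): print('contact on approach',robot.get_obs()['tcp_pos']-tp)
    gripper_close(strength); o=robot.get_obs(); print('gap',o['finger_gap'],o['grip_force'])
    robot.line_to(o['tcp_pos']+lift*Z,feed=.15)
    o=robot.get_obs(); print('lifted gap',o['finger_gap'],o['grip_force'])
    robot.movep(tt+.12*Z,rv(Rt)); robot.line_to(tt+.015*Z,feed=.12)
    hit=robot.line_to(tt-.006*Z,feed=.02,threshold=6); o=robot.get_obs(); print('down',hit,o['tcp_pos']-tt,o['force'],'clock',o['clock'])
    return Rt,tt
def leave(Rt):
    ungrasp(); o=robot.get_obs(); robot.line_to(o['tcp_pos']-.13*Rt[:,2],feed=.12); robot.line_to(robot.get_obs()['tcp_pos']+.08*Z,feed=.2)
E
python3 - <<'E'
from h import *
np.set_printoptions(precision=4,suppress=True)
Rt,tt=upright((.432,-.2022,1.9035),25,-137,(.635,-.12),.052)
np.save('Rt.npy',Rt)
snap('side','side1.png')
E
```

```text
gap 0.5831680797711275 47.72773861885071
lifted gap 0.5791103655114243 47.326653599739075
down True [0.0001 0.0001 0.0001] [1.9974 0.859  3.286 ] clock 8.9167
```

View pics/side1.png

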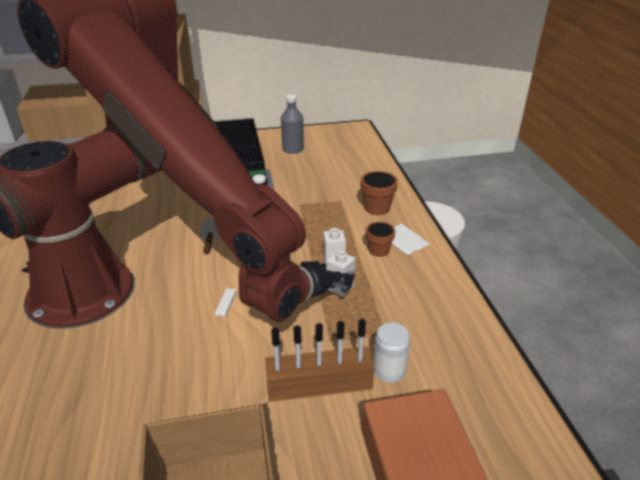

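The bottle is upright in the gripper on the mat at about (341,265), just in front of bottle_d. I release it, re-measure everything and look for a third bottle.

```bash
python3 - <<'E'
from h import *
np.set_printoptions(precision=4,suppress=True)
leave(np.load('Rt.npy')); robot.movep([.42,.0,.35],[3.1416,0,0])
snap('top','top2.png'); B=bottles()
for c in B: print(c,[(round(q,2),np.round(np.array(b)*[640,480,640,480])) for _,q,b in B[c]])
print(fit_lying(B,[.4347,.1893,-1.87]),fit_stand(B,[.635,-.12]),fit_stand(B,[.64,-.023]))
E
```

```text
top [(0.87, array([234., 277., 280., 304.])), (0.72, array([326., 196., 347., 223.])), (0.68, array([364., 197., 389., 226.]))]
side [(0.79, array([322., 224., 345., 260.])), (0.75, array([238., 207., 260., 235.])), (0.72, array([324., 249., 355., 294.]))]
(2, array([ 0.434 ,  0.1896, -1.8815]), np.float64(0.05970397005041239)) (2, array([ 0.6355, -0.1198,  0.7309]), np.float64(0.054262973056868447)) (2, array([ 0.6403, -0.023 , -0.0842]), np.float64(0.22747545819863935))
```

View pics/top2.png

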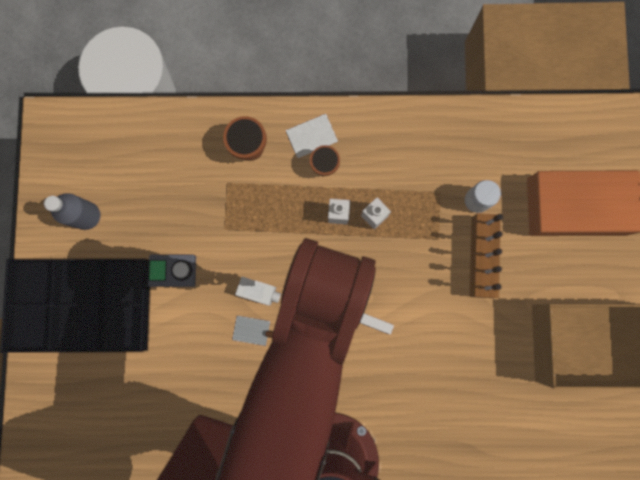

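The top view shows two bottles standing on the mat, at (339,209) and (376,212). One is still toppled at (255,291), and there is no third toppled one. I go for the left one next.

```bash
python3 - <<'E'
from h import *
np.set_printoptions(precision=4,suppress=True)
Rt,tt=upright((.434,.1896,-1.8785),33,110,(.64,.11),.05)
np.save('Rt.npy',Rt)
leave(Rt); robot.movep([.42,-.15,.40],[3.1416,0,0])
snap('side','side3.png'); B=bottles()
print(fit_stand(B,[.64,.11]),fit_stand(B,[.635,-.12]),fit_stand(B,[.64,-.023]))
for c in B: print(c,[(round(q,2),np.round(np.array(b)*[640,480,640,480])) for _,q,b in B[c]])
for c in B:
    for d in finder.silhouettes(c,'rod_1'): m=d['pixels']; print(c,round(d['conf'],2),np.argwhere(m).mean(0)[::-1],m.sum(),np.array(d['bbox'])*[640,480,640,480])
E
```

```text
gap 0.580172430079551 36.6173529624939
lifted gap 0.5809550918428871 37.78298556804657
down True [-0.0001 -0.0001 -0.0002] [-0.3541  1.8022  5.395 ] clock 20.4667
(2, array([0.6399, 0.1093, 0.3689]), np.float64(0.10742787945212001)) (2, array([ 0.6355, -0.1191,  0.74  ]), np.float64(0.06544383232400758)) (2, array([ 0.6402, -0.0221, -0.0947]), np.float64(0.21758167040290677))
top [(0.88, array([275., 196., 301., 226.])), (0.85, array([364., 199., 388., 228.])), (0.77, array([327., 198., 350., 225.]))]
side [(0.86, array([312., 202., 337., 239.])), (0.79, array([325., 248., 356., 294.])), (0.7, array([320., 226., 345., 264.]))]
top 0.51 [494.1717 235.5354] 99 [483.008 229.392 501.376 241.296]
side 0.82 [360.5848 334.5921] 277 [355.328 317.616 366.72  359.088]
side 0.79 [318.5196 332.9608] 102 [316.928 323.376 321.472 364.704]
side 0.61 [339.346 337.891] 211 [337.408 321.696 343.296 359.616]
side 0.55 [275.193  342.0351] 228 [270.208 327.216 280.    369.12 ]
side 0.47 [296.8282 344.2646] 291 [294.272 324.384 302.016 369.024]
```

View pics/side3.png

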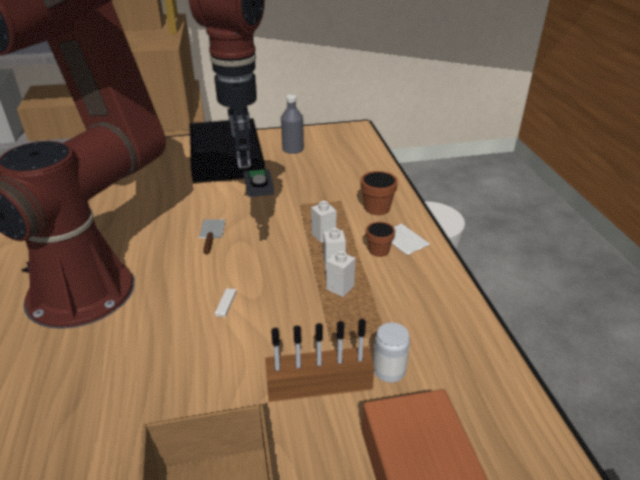

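All three bottles stand on the mat, and the rod grips in the side picture run from (276,336) to (361,327). I triangulate the dark grips, holding their height against the known 0.151 m.

```bash
cat >> h.py <<'E'
def tri(p,q):
    (o1,v1),(o2,v2)=ray('top',p),ray('side',q); v1=v1[0]/np.linalg.norm(v1);v2=v2[0]/np.linalg.norm(v2)
    A=np.c_[v1,-v2]; st=np.linalg.lstsq(A,o2-o1,rcond=None)[0]
    a,b=o1+st[0]*v1,o2+st[1]*v2; return (a+b)/2,np.linalg.norm(a-b)
def grips(cam,im,box,thr=60):
    x0,y0,x1,y1=box; g=(im.max(2)<thr).astype(np.uint8); m=np.zeros_like(g); m[y0:y1,x0:x1]=g[y0:y1,x0:x1]
    n,l,s,c=cv2.connectedComponentsWithStats(m); return sorted([(c[i],s[i,4],s[i,:4]) for i in range(1,n) if s[i,4]>20],key=lambda r:r[0][0] if cam=='side' else -r[0][1])
E
python3 - <<'E'
from h import *
np.set_printoptions(precision=4,suppress=True)
t=snap('top'); s=snap('side')
a=grips('top',t,(480,205,510,300)); b=grips('side',s,(262,310,375,352))
print([(r[0],r[1],r[2]) for r in a]); print([(r[0],r[1],r[2]) for r in b])
if len(a)==len(b):
    for p,q in zip(a,b): print(tri(p[0],q[0]))
cv2.imwrite('pics/crop.png',np.hstack([cv2.resize(t[200:310,430:520],None,fx=4,fy=4,interpolation=2),cv2.resize(s[310:400,262:380][:,:110],None,fx=4,fy=4,interpolation=2)[:440] if 0 else cv2.resize(s[305:415,265:375],None,fx=4,fy=4,interpolation=2)])[:,:,::-1])
E
```

```text
[(array([496.    , 251.8571]), np.int32(21), array([493, 250,   7,   5], dtype=int32)), (array([496.4762, 234.8095]), np.int32(21), array([494, 233,   6,   5], dtype=int32)), (array([496.7391, 217.7391]), np.int32(23), array([494, 216,   7,   5], dtype=int32))]
[(array([275.3838, 336.9899]), np.int32(99), array([272, 329,   8,  17], dtype=int32)), (array([297.1236, 334.4045]), np.int32(89), array([294, 326,   7,  17], dtype=int32)), (array([318.3939, 332.303 ]), np.int32(99), array([315, 324,   7,  17], dtype=int32)), (array([339.7589, 330.3125]), np.int32(112), array([335, 322,   9,  17], dtype=int32)), (array([361.3333, 327.5938]), np.int32(96), array([358, 319,   7,  17], dtype=int32))]
```

View pics/crop.png

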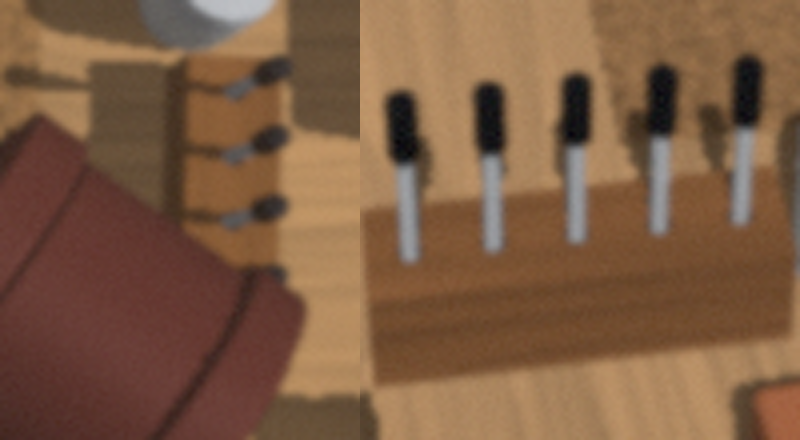

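```bash
python3 - <<'E'
from h import *
np.set_printoptions(precision=4,suppress=True)
t=snap('top'); s=snap('side')
a=grips('top',t,(480,205,510,260),75); b=grips('side',s,(262,310,375,352),75)
print([(r[0],r[1]) for r in a])
for p,q in zip(a[-3:],b[-3:]): print(tri(p[0],q[0]), onz('top',p[0],.151)[0],onz('side',q[0],.151)[0])
for y in (0,1):
    M=toolR([0,0,-1],[0,1-2*y,0]); print([ (np.round(robot.ik([x,-.41,.13],rv(M)),2),robot.ik([x,-.41,.3],rv(M)) is not None) for x in (.52,.6)])
E
```

```text
[(array([496.0625, 251.8438]), np.int32(32)), (array([496.4857, 234.6857]), np.int32(35)), (array([497.3171, 217.4878]), np.int32(41))]
(array([ 0.5442, -0.4064,  0.1482]), np.float64(0.040284370337455855)) [ 0.5239 -0.4025  0.151 ] [ 0.564  -0.4091  0.151 ]
(array([ 0.5792, -0.4112,  0.1358]), np.float64(0.023547812993329115)) [ 0.5656 -0.4051  0.151 ] [ 0.5872 -0.4252  0.151 ]
(array([ 0.6081, -0.4089,  0.1504]), np.float64(0.00040251398688310764)) [ 0.6078 -0.4087  0.151 ] [ 0.6081 -0.4094  0.151 ]
[(array([-0.86,  0.3 ,  0.13,  1.4 ,  0.  , -0.86]), True), (array([-0.78,  0.5 ,  0.39,  1.45,  0.  , -0.78]), True)]
[(array([-0.86,  0.3 ,  0.13,  1.4 ,  0.  ,  2.28]), True), (array([-0.78,  0.5 ,  0.39,  1.45,  0.  ,  2.36]), True)]
```

```bash
cat >> h.py <<'E'
RD=toolR([0,0,-1],[0,1,0])
def pickrod(x,y,ztcp=.131):
    ungrasp(); robot.movep([x,y,.25],rv(RD)); 
    if robot.line_to([x,y,ztcp],feed=.12,threshold=10): print('contact!',robot.get_obs()['tcp_pos'])
    gripper_close(30); o=robot.get_obs(); print('gap',o['finger_gap'],o['grip_force'],o['tcp_pos'],o['clock'])
    robot.line_to([x,y,.285],feed=.12)
def rodfit():
    """side camera: foot x offset and tilt about y of the held rod, y taken from the TCP, tool vertical-ish"""
    o=robot.get_obs(); p=o['tcp_pos']; optics.get_image('side'); best=[]
    exp=proj('side',p-[0,0,.06])[0]
    for d in finder.silhouettes('side','rod_1'):
        m=d['pixels'].astype(float)
        if m.any() and np.hypot(*(np.argwhere(m>0).mean(0)[::-1]-exp))<30: best.append((d['conf'],m))
    if not best: return None
    m=max(best,key=lambda r:r[0])[1]; ys,xs=np.nonzero(m)
    # image line of the visible shaft -> intersect rays with the vertical plane y=p_y
    rows=np.unique(ys); c=np.array([[xs[ys==r].mean(),r] for r in rows])
    ro,v=ray('side',c); P=ro+v*((p[1]-ro[1])/v[:,1])[:,None]
    P=P[(P[:,2]<p[2]-.005)&(P[:,2]>p[2]-.115)]
    k=np.polyfit(P[:,2],P[:,0],1); r=P[:,0]-np.polyval(k,P[:,2]); ok=abs(r)<.002
    k=np.polyfit(P[ok,2],P[ok,0],1)
    lo=ro+ray('side',[c[-1]])[1][0]*((p[1]-ro[1])/ray('side',[c[-1]])[1][0][1])
    return dict(n=int(ok.sum()),tilt=k[0],foot_x=np.polyval(k,p[2]-.121),dx_tcp=np.polyval(k,p[2])-p[0],dx_foot=np.polyval(k,p[2]-.121)-p[0],lowz=lo[2]-p[2])
E
python3 - <<'E'
from h import *
pickrod(.608,-.409)
print(rodfit())
robot.movep([.60,-.3,.285],rv(RD)); print(rodfit())
s=snap('side'); u,v=proj('side',[.6,-.3,.22])[0].astype(int); cv2.imwrite('pics/rod1.png',cv2.resize(s[v-60:v+60,u-60:u+60],None,fx=4,fy=4,interpolation=2)[:,:,::-1])
E
```

```text
gap 0.17702499573784317 29.194255471229553 [ 0.60806573 -0.40903297  0.13115217] 29.6833
{'n': 39, 'tilt': np.float64(0.003006928554683271), 'foot_x': np.float64(0.6075432255250223), 'dx_tcp': np.float64(6.140709741531136e-05), 'dx_foot': np.float64(-0.00030243125770135215), 'lowz': np.float64(-0.12421574231277865)}
{'n': 41, 'tilt': np.float64(0.005694814969391164), 'foot_x': np.float64(0.5998618155489017), 'dx_tcp': np.float64(0.0005270029300610268), 'dx_foot': np.float64(-0.00016206968123533283), 'lowz': np.float64(-0.12009702843320208)}
```

View pics/rod1.png

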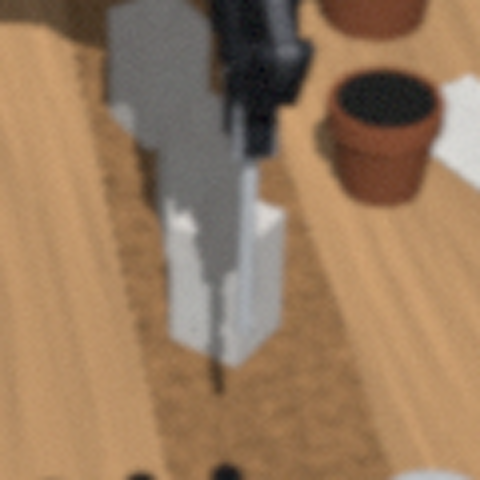

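The rod hangs vertically in the grip, with its shaft at crop column 248 in front of the bottle. I insert it, re-measuring the bottle just before.

```bash
cat >> h.py <<'E'
def insert(xy,dx=0.,zfin=.126,rel=True):
    x,y=xy[0]-dx,xy[1]
    robot.movep([x,y,.285],rv(RD)); print('above',rodfit())
    if robot.line_to([x,y,.215],feed=.1,threshold=5): print('early contact',robot.get_obs()['tcp_pos']); return False
    hit=robot.line_to([x,y,zfin],feed=.05,threshold=5); o=robot.get_obs(); print('insert',hit,o['tcp_pos'],o['force'],o['clock'])
    if o['tcp_pos'][2]>.136: return False
    if rel: ungrasp(); robot.line_to([x,y,.26],feed=.12)
    return True
def allb(tg):
    B=bottles(); return [fit_stand(B,t) for t in tg]
E
python3 - <<'E'
from h import *
np.set_printoptions(precision=4,suppress=True)
r=allb([(.6355,-.1195),(.6402,-.0225),(.64,.1095)]); print(r)
b=r[0]
if b[0] and b[2]<.15 and np.hypot(*(b[1][:2]-[.6355,-.1195]))<.003:
    print(insert((.6353,-.1197)))
    t=snap('top'); s=snap('side')
    for c,im,bx in(('top',t,(480,205,510,300)),('side',s,(262,310,375,352))): print([(r[0],r[1]) for r in grips(c,im,bx,65)])
    cv2.imwrite('pics/ins1.png',np.hstack([cv2.resize(t[170:250,255:415],(560,280),interpolation=2),cv2.resize(s[180:320,290:410],(240,280),interpolation=2)])[:,:,::-1])
E
```

```text
[(2, array([ 0.6351, -0.1184,  0.7649]), np.float64(0.5394653642534748)), (1, array([ 0.6409, -0.0037, -0.2042]), np.float64(0.4518631744611099)), (2, array([0.64  , 0.1097, 0.3696]), np.float64(0.11439954437874578))]
```

```bash
python3 - <<'E'
from h import *
np.set_printoptions(precision=4,suppress=True)
robot.movep([.45,-.36,.285],rv(RD))
r=allb([(.6355,-.1195),(.6402,-.0225),(.64,.1095)]); print(r)
b=r[0]
if b[0] and b[2]<.15 and np.hypot(*(b[1][:2]-[.6355,-.1195]))<.003:
    print(insert((.6353,-.1197)))
    robot.movep([.45,-.2,.285],rv(RD))
    t=snap('top'); s=snap('side')
    for c,im,bx in(('top',t,(480,205,510,300)),('side',s,(262,310,375,352))): print([(r[0],r[1]) for r in grips(c,im,bx,65)])
    cv2.imwrite('pics/ins1.png',np.hstack([cv2.resize(t[170:250,255:415],(560,280),interpolation=2),cv2.resize(s[180:320,290:410],(240,280),interpolation=2)])[:,:,::-1])
E
```

```text
[(2, array([ 0.6351, -0.1186,  0.7612]), np.float64(0.07277187752376124)), (2, array([ 0.6393, -0.0231, -0.0095]), np.float64(0.24842819257925436)), (2, array([0.6397, 0.1091, 0.3526]), np.float64(0.1175461624041309))]
above {'n': 37, 'tilt': np.float64(-0.011336468018946048), 'foot_x': np.float64(0.6359458321892149), 'dx_tcp': np.float64(-0.0004431770083108688), 'dx_foot': np.float64(0.0009285356219815855), 'lowz': np.float64(-0.12273509886614803)}
insert True [ 0.6354 -0.1197  0.128 ] [-0.38   -0.3354  5.3371] 36.7
True
[(array([496.4643, 234.8571]), np.int32(28))]
[(array([275.3922, 337.0196]), np.int32(102)), (array([297.011 , 334.2308]), np.int32(91)), (array([318.41, 332.38]), np.int32(100)), (array([339.7719, 330.2281]), np.int32(114))]
```

View pics/ins1.png

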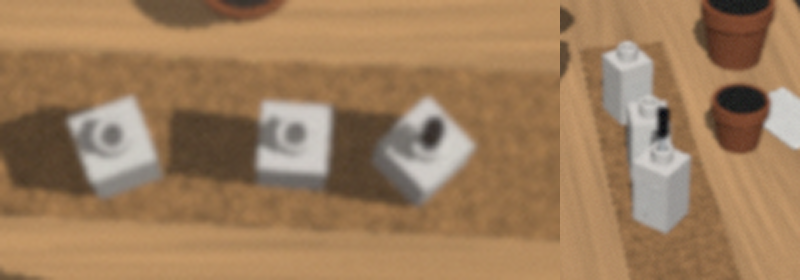

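Rod 5 stands in the right bottle (crop column 432). Next I put rod 4 into bottle_d.

```bash
python3 - <<'E'
from h import *
np.set_printoptions(precision=4,suppress=True)
g=tri([496.464,234.857],[339.772,330.228]); print(g)
for q in ([318.41,332.38],[297.01,334.23]): print(onz('side',q,.151))
assert g[1]<.005 and abs(g[0][2]-.15)<.006
pickrod(g[0][0],g[0][1]); robot.movep([.45,-.36,.285],rv(RD)); f=rodfit(); print(f)
B=bottles(); D=fit_stand({'top':B['top']},(.6402,-.0225)); print(D, fit_stand(B,(.64,.1095)),fit_stand({'top':B['top']},(.6352,-.119)))
if D[0] and np.hypot(*(D[1][:2]-[.6402,-.0227]))<.004:
    print(insert((.6402,-.0227),f['dx_foot']))
    robot.movep([.45,-.1,.285],rv(RD))
    t=snap('top'); s=snap('side')
    for c,im,bx in(('top',t,(480,205,510,300)),('side',s,(262,310,375,352))): print([(r[0],r[1]) for r in grips(c,im,bx,65)])
    cv2.imwrite('pics/ins2.png',np.hstack([cv2.resize(t[170:250,255:415],(560,280),interpolation=2),cv2.resize(s[180:320,290:410],(240,280),interpolation=2)])[:,:,::-1])
E
```

```text
(array([ 0.5658, -0.4057,  0.1486]), np.float64(0.0006685606618228474))
[[ 0.524  -0.4053  0.151 ]]
[[ 0.4828 -0.4018  0.151 ]]
gap 0.1789954075318384 29.204815328121185 [ 0.5659 -0.4058  0.1311] 42.5
{'n': 41, 'tilt': np.float64(-0.009834838859672101), 'foot_x': np.float64(0.4508788906747202), 'dx_tcp': np.float64(-9.367493460182841e-05), 'dx_foot': np.float64(0.0010963405674184745), 'lowz': np.float64(-0.12171741348492243)}
(1, array([ 0.6411, -0.023 , -0.0798]), np.float64(0.06585503053680475)) (2, array([0.6399, 0.1083, 0.3397]), np.float64(0.12014248824445839)) (1, array([ 0.6356, -0.1194,  0.762 ]), np.float64(0.20997645562528855))
above None
insert True [ 0.6392 -0.0227  0.128 ] [-0.1549  0.7329  5.1617] 48.8417
True
[(array([495.3478, 286.5217]), np.int32(23)), (array([495.7857, 269.1786]), np.int32(28)), (array([497.4583, 254.5833]), np.int32(24))]
[(array([275.3846, 336.9712]), np.int32(104)), (array([296.9271, 334.3542]), np.int32(96)), (array([315.0707, 334.4646]), np.int32(99))]
```

View pics/ins2.png

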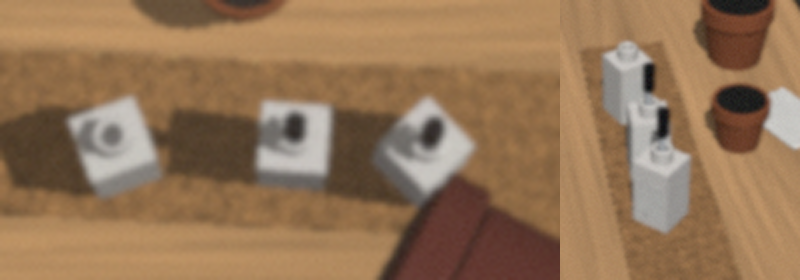

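Bottle_d has its rod too. Rod 3 was nudged in the rack by low travel, with its grip moving from (318,332) to (315,334). I take rod 2, which is still upright, and lift it higher before travelling.

```bash
sed -i 's/robot.line_to(\[x,y,.285\],feed=.12)/robot.line_to([x,y,.32],feed=.12)/' h.py; python3 - <<'E'
from h import *
np.set_printoptions(precision=4,suppress=True)
print(tri([497.458,254.583],[315.07,334.464]))
g=tri([495.786,269.179],[296.93,334.354]); print(g)
assert g[1]<.005 and abs(g[0][2]-.15)<.006
pickrod(g[0][0],g[0][1]); robot.movep([.45,-.30,.32],rv(RD)); f=rodfit(); print(f)
B=bottles(); L=fit_stand(B,(.64,.1095)); print(L,fit_stand({'top':B['top']},(.6402,-.0225)),fit_stand({'top':B['top']},(.6352,-.119)))
if f and L[0] and L[2]<.15 and np.hypot(*(L[1][:2]-[.64,.1095]))<.003:
    print(insert((.64,.1092),f['dx_foot']))
    robot.movep([.42,.3,.3],rv(RD))
    t=snap('top'); s=snap('side'); B=bottles()
    print([fit_stand(B,p) for p in((.64,.11),(.6402,-.0225),(.6352,-.119))])
    for c in('top','side'):
        optics.get_image(c); print(c,[(round(d['conf'],2),np.array(d['xy'])*[640,480]) for d in finder.tip_of(c,'timer_top')])
    cv2.imwrite('pics/ins3.png',np.hstack([cv2.resize(t[150:310,120:440],(560,280),interpolation=2),cv2.resize(s[180:320,290:410],(240,280),interpolation=2)])[:,:,::-1])
E
```

```text
(array([ 0.5173, -0.4065,  0.1479]), np.float64(0.0003007681259446524))
(array([ 0.4824, -0.4007,  0.1496]), np.float64(0.0007301878368485286))
gap 0.17868194124813874 29.210806488990784 [ 0.4825 -0.4008  0.1311] 54.875
{'n': 41, 'tilt': np.float64(0.0021253167712662604), 'foot_x': np.float64(0.44976705654145216), 'dx_tcp': np.float64(0.00010723910593690711), 'dx_foot': np.float64(-0.00014992422338627742), 'lowz': np.float64(-0.12046389000050933)}
(2, array([0.6391, 0.1089, 0.3097]), np.float64(0.20234995555932822)) (1, array([ 0.6412, -0.0226, -0.0706]), np.float64(0.15018784566020082)) (1, array([ 0.635 , -0.1197,  0.7799]), np.float64(0.1843163487924835))
```

The position agrees. The fit cost only rose because bottle_d's rod hides part of this bottle in the side view, so I insert.

```bash
python3 - <<'E'
from h import *
np.set_printoptions(precision=4,suppress=True)
print(insert((.6398,.1092)))
robot.movep([.40,-.12,.35],rv(RD))
t=snap('top'); s=snap('side'); B=bottles()
print([fit_stand(B,p) for p in((.64,.11),(.6402,-.0225),(.6352,-.119))])
for c in('top','side'):
    optics.get_image(c); p=[(round(d['conf'],2),np.array(d['xy'])*[640,480]) for d in finder.tip_of(c,'timer_top')]; print(c,p,[onz(c,q[1],.036) for q in p])
cv2.imwrite('pics/ins3.png',np.hstack([cv2.resize(t[150:310,120:440],(560,280),interpolation=2),cv2.resize(s[160:320,230:410],(240,280),interpolation=2)])[:,:,::-1])
E
```

```text
above None
insert True [0.6399 0.1092 0.1281] [-1.132  -1.375   5.5596] 61.625
True
[(2, array([0.639 , 0.1082, 0.307 ]), np.float64(0.22446858597617314)), (2, array([ 0.6488, -0.0071,  0.0572]), np.float64(0.3361525460366971)), (2, array([ 0.6356, -0.12  ,  0.6852]), np.float64(0.15929335895412128))]
top [(0.64, array([182.592, 268.896]))] [array([[0.4924, 0.3854, 0.036 ]])]
side [(0.5, array([258.88 , 177.312]))] [array([[0.4941, 0.4141, 0.036 ]])]
```

View pics/ins3.png

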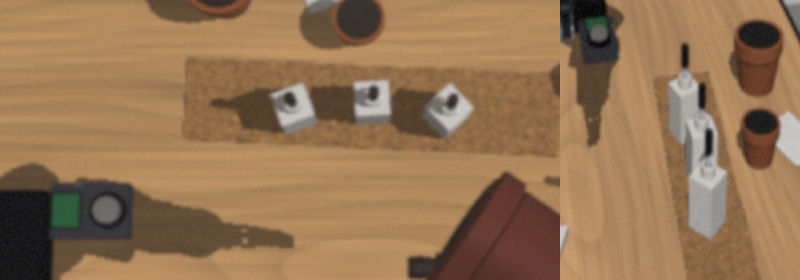

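All three bottles have their rods. The button is at crop (107,210), which is about (181,270) in the top view and (259,180) in the side view. I press it with closed fingers.

```bash
python3 - <<'E'
from h import *
np.set_printoptions(precision=4,suppress=True)
g=tri([181.1,270.],[259.3,180.]); print(g, tri([182.6,268.9],[258.9,177.3]))
c=g[0]; assert g[1]<.01 and .015<c[2]<.06
gripper_close(30); robot.movep([c[0],c[1],.15],rv(RD)); robot.line_to([c[0],c[1],.065],feed=.1,threshold=10)
a=robot.line_to([c[0],c[1],.015],feed=.02,threshold=2.5); o=robot.get_obs(); print(a,o['tcp_pos'],o['force'])
b=robot.line_to([c[0],c[1],o['tcp_pos'][2]-.02],feed=.015,threshold=15); o=robot.get_obs(); print(b,o['tcp_pos'],o['force'])
robot.hold(.3); o=robot.get_obs(); print(o['tcp_pos'],o['force'])
robot.line_to([c[0],c[1],.2],feed=.1)
robot.movep([.42,-.12,.35],rv(RD)); t=snap('top'); s=snap('side'); print(robot.get_obs()['clock'])
cv2.imwrite('pics/end.png',np.hstack([cv2.resize(t[150:310,120:440],(560,280),interpolation=2),cv2.resize(s[160:320,230:410],(240,280),interpolation=2)])[:,:,::-1])
E
```

```text
(array([0.491 , 0.3879, 0.0411]), np.float64(0.003654877216148035)) (array([0.4914, 0.3806, 0.0552]), np.float64(0.0005396358822695087))
True [0.4909 0.3878 0.0488] [0.2491 0.1541 3.3903]
True [0.491  0.3879 0.0461] [-0.7122 -0.5022  6.7353]
[0.4909 0.3879 0.0461] [-1.1017 -1.4462  7.4585]
74.7667
```

View pics/end.png

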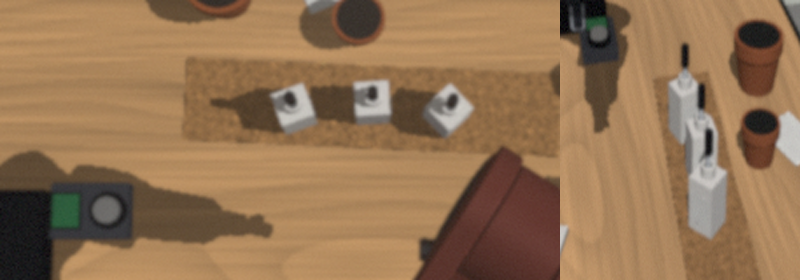

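The end picture shows all bottles upright with their rods in. The press stopped hard at z=0.046 with 7.5 N. I read the free-space force above the button to confirm that is really over the 5 N needed.

```bash
python3 - <<'E'
from h import *
np.set_printoptions(precision=4,suppress=True)
x,y=.491,.3879
robot.movep([x,y,.15],rv(RD)); robot.line_to([x,y,.062],feed=.1); robot.hold(.3)
f0=np.mean([(robot.hold(.05),robot.get_obs()['force'][2])[1] for _ in range(5)]); print('free',f0)
robot.line_to([x,y,.2],feed=.1)
E
```

```text
free 0.2203577057013959
```

```bash
python3 - <<'E'
from h import *
np.set_printoptions(precision=4,suppress=True)
robot.movep([.42,-.12,.35],rv(RD)); a=cv2.imread('pics/end.png'); t=snap('top'); s=snap('side')
b=np.hstack([cv2.resize(t[150:310,120:440],(560,280),interpolation=2),cv2.resize(s[160:320,230:410],(240,280),interpolation=2)])[:,:,::-1]
d=cv2.absdiff(a,np.ascontiguousarray(b)).max(2); print('mat diff',(d[55:150,180:560]>60).sum(),(d[30:250,640:]>60).sum())
if (d[55:150,180:560]>60).sum()<30: print(robot.hand_in())
E
```

```text
mat diff 0 0
the job is handed in; nothing more can be done
None
```

The job is handed in: both toppled bottles (only two were there) now stand on the mat beside bottle_d, all three have a rod down to the bottom, and the timer button was then pressed to its hard stop (about 7 N against the 5 N needed); one unused rod was nudged and left leaning in the rack.

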